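# Leave the contact grill to cool: plate cleared, lid at 30 degrees, dial off

### The arm

A 6-joint arm with a two-finger parallel gripper is mounted at the origin on a cart in front of the work surface, level with it; the furniture and walls round the work are solid. World frame = base frame: x ahead of the robot, y to its left, z up, the work surface at z = 0. Lengths are in mm, angles in rad, forces in N, time in s.
With the tool pointing down it reaches from about 350 to 975 mm from the base axis. Payload 7.1 kg.
Tool frame: the origin (TCP) lies on the front face of the gripper's body, between the roots of the fingers; the fingertips stand 80 mm ahead of it and the grasp point (between the pads) lies 61 mm ahead of it (env.tips_ahead is the distance from the TCP to the fingertips, in mm); z points along the fingers, y is the line along which they close (so a half turn about z gives the same grasp; the last joint's range is limited). The gripper opens to 88 mm and grips with 3 to 60 N. Pads are 20 mm wide; open, the fingers measure 115 mm over their backs; the gripper's body (75 mm by 178 mm) begins 61 mm behind the grasp point.
Start: joints at [1.287, 0.423, 1.63, -0, 1.089, -0.019], TCP at [163.541, 603.208, 302.675] pointing down, gripper open.
Joint ranges: [-3, 3], [-0.9, 2.11], [0.09, 2.58], [-1.31, 4.45], [0.11, 2.69], [-2.54, 2.54]. Speed limits (rad/s): [2.39, 2.39, 3.01, 3.14, 3.14, 3.14].

### API

Orientations are given as a unit quaternion [x, y, z, w].
In Python, from station import env, set_gripper, viewer, workorder gives the robot as it stands. Calls block until the motion is done:
- env.reach(position, orientation): joint-space move of the TCP to a pose.
- env.move_l(position, rot=None, rate=150, f_stop=None): straight line of the TCP; rot=None keeps the orientation; rate is the mean speed in mm/s. With f_stop (N) it stops when the force on the tool has changed by that much, and returns True; else False.
- env.move_joints(angles): joint-space move.
- set_gripper(opening): finger opening in mm; the grip force is fixed at half the most; returns when the fingers have stopped.
- env.hold(seconds).
- env.ik(position, orientation): joint angles nearest the present ones, or None.
- env.read_state(): the state.
- viewer.camera(name): name is "scene" or "top" or "wrist"; returns the picture (400x640x3 uint8, blue, green, red); there is no depth.
- viewer.camera_params(name): a dict with "fx", "fy", "cx", "cy" (pixels), "pose" (4x4, takes a point from camera to world coordinates); the wrist camera has in their place "tool_from_camera" (4x4, takes a point from camera to tool coordinates, whose origin is the TCP and whose axes are the flange's). Camera axes: x right, y up, looking along -z (the intrinsics and any distortion apply to the point x, -y, -z); pixel columns grow to the right and rows downward; lengths in mm; the calibration is good to about 2 mm. A picture is of the moment at which its call begins: read the wrist's pose just before it. camera_params takes no time and is no camera call.
A pose or a line that the arm cannot do raises env.IKError and nothing moves.
- workorder.sign_off(): hands the job in; it is judged then, once.
The state is a dict: "time_s": time; "qpos": joint angles; "dq": joint speeds; "tau": joint torques, N m; "tool_pos": TCP position; "orientation": TCP orientation; "force": force on the tool from outside, world axes, zero at the start; "wrist_torque": the same for the moment, N m; "width": finger opening in mm; "grip_force": force on a finger pad.
Only numpy, scipy, OpenCV 4.12 (cv2) and the standard library are available. Lean on these libraries where they do the work, as an engineer would, in place of code of your own. Each camera call takes 0.05 s, during which the arm holds its last target. There are 200 camera calls.

### The job

Put the contact grill away to cool: take the spice jar that was left on its lower plate and stand it upright in the free compartment of the wooden tray, fold the open lid down gently to 30 degrees above closed so that it stays there by itself, and turn the dial in the recess fully anticlockwise (seen from above) to its off stop. Do not knock over or shift the other things.

Things in the scene. Friction and masses are not known exactly. Their poses are not given: they have to be found in the camera images.
- grill: fixed steel contact grill, 170 mm deep (its x), 290 wide (its y); origin: centre of the underside, front is -x, z up. Left (+y): lower plate, x -79..79, y -21..139, flat top at z 45. Right: control deck, y -145..-29, with a square well for the dial, 112 (x) by 98 (y) mm inside, floor at z 30, the lip round it up to z 70 and 9 to 14 mm thick
- lid (a joint): angle of the grill's lid in rad: 0 closed (level), grows as it opens upward, 1.57 upright, stop at 1.8; 30 degrees is 0.524. The hinge is stiff (about 0.7 N m of friction): the lid stays wherever it is left
- lid_hinge (a point): middle of the lid's hinge axis, at grill x 70, y 59, z 55 mm; the axis is parallel to the grill's y. The lid's panel is 140 mm wide, 138 mm from hinge to free edge, and 22 mm thick: from 7 mm below to 15 mm above the axis when closed
- lid_handle (a point): centre of the lid's handle: a round black bar, 16 mm thick, 120 mm long, parallel to the hinge, on two 12 mm arms (104 mm apart), 34 mm clear of the panel's free edge. It lies 180 mm from the hinge axis; with the lid closed, toward grill -x and 7 mm above the axis. The point turns with the lid
- dial (a joint): dial angle in rad: 0 is the off stop, grows clockwise seen from above, up to 2.6; light friction (0.06 N m), stays where it is left
- dial_grip (a point): on the dial's upright axis, at grill x 0, y -87, z 67 mm, the height to grip. The dial's grip is a black bar 46 mm long (along this point's x), 14 mm thick (its y), top at grill z 74, foot at z 44, in the middle of the recess. At dial 0 (off) the bar lies along the grill's x and the white mark on its top points to the grill's front (-x). The point turns with the dial
- jar: loose spice jar, glass with a green label and a red cap, round, 45 mm wide and 106 mm tall, about 0.11 kg, standing upright on the grill's lower plate; origin: centre of the underside, z up. The lid cannot come down to 30 degrees while it stands there
- tray: fixed wooden tray left of the grill, 130 mm long (its x), 68 wide, 22 high, walls and divider 5 mm, floor 5 mm: two compartments in a row along its x, each 57.5 x 58 mm inside. Origin: centre of the underside. A like jar (45 x 45 x 106 mm) stands fixed in the -x (near) compartment
- tray_free (a point): centre of the floor of the tray's free (+x, far) compartment, 5 mm above the worktop
- salt_shaker: glass salt shaker with a grey cap, 44 mm wide and 90 mm tall, standing on the worktop right of the grill; leave it alone; origin: centre of the underside
- mill: turned wooden pepper mill, 54 mm wide and 139 mm tall, standing on the worktop right of the grill; leave it alone; origin: centre of the underside
- tumbler: clear drinking glass, 80 mm wide and 91 mm tall, standing behind the grill's control deck; leave it alone; origin: centre of the underside
- sardine_tin: flat sardine tin, 63 x 105 x 24 mm, lying on the worktop in front of the grill, its long side along the front; leave it alone; origin: centre of the underside
Things that resemble listed ones, but are neither listed nor needed, are in the scene too. Leave any turquoise look-alike of the jar alone.

How it is judged:
By the outcome, as a careful person would: the job done as asked, in the order asked, and still so for the second after the job is handed in, with the robot touching nothing.
It also fails if it takes over 54 s, if anything falls off the work surface, if the arm or the gripper's body presses on something with over 40 N, if the wrist force passes 120 N, or if a joint passes its speed limit or range.

## Working session

There is one attempt and no reset: what is moved stays moved. The work goes in short steps, each a Python script; the robot and the scene stay as the last script left them, time stands still between calls to the robot, and variables do not carry over. Pictures are saved under pics/ and viewed, at most 10 in all, crops included, and the job is handed in when it is done.

```bash
ls; mkdir -p pics; python3 - <<'E'
from station import env, set_gripper, viewer, workorder
import cv2,numpy as np
for n in ["scene","top"]:
    im=viewer.camera(n); cv2.imwrite(f"pics/{n}0.png",im)
    p=viewer.camera_params(n); print(n,{k:(np.round(v,3).tolist()) for k,v in p.items()})
print({k:np.round(v,3).tolist() for k,v in viewer.camera_params("wrist").items()})
print(env.read_state())
E
```

```text
pics
scene {'fx': 412.641, 'fy': 412.641, 'cx': 315.667, 'cy': 195.016, 'pose': [[0.899, 0.249, -0.362, 199.287], [-0.439, 0.485, -0.757, -962.973], [-0.013, 0.839, 0.545, 632.07], [0.0, 0.0, 0.0, 1.0]]}
top {'fx': 479.395, 'fy': 479.395, 'cx': 326.791, 'cy': 192.475, 'pose': [[0.041, 0.973, -0.229, 305.787], [-0.999, 0.04, -0.009, -225.666], [0.001, 0.229, 0.973, 1148.446], [0.0, 0.0, 0.0, 1.0]]}
{'fx': 302.169, 'fy': 302.169, 'cx': 320.161, 'cy': 197.445, 'tool_from_camera': [[-0.001, 0.968, 0.252, 69.028], [1.0, 0.001, -0.0, -0.128], [-0.001, 0.252, -0.968, -82.05], [0.0, 0.0, 0.0, 1.0]]}
{'time_s': 0.1, 'qpos': array([ 1.28700127e+00,  4.23789340e-01,  1.63059249e+00,  2.19226572e-05,
        1.08860260e+00, -1.89684840e-02]), 'dq': array([-0.00037959, -0.00111721, -0.00223556, -0.00046195,  0.00053076,
       -0.00050831]), 'tau': array([-1.69495377e-05, -5.45617175e+01, -2.74324894e+01,  6.45371061e-02,
        1.88167824e-02, -1.21672809e-05]), 'tool_pos': array([163.43258674, 602.85411738, 301.97208157]), 'orientation': array([ 1.32031698e-01,  9.91245250e-01, -6.86464520e-04, -1.14539654e-04]), 'force': array([ 0.4031995 , -0.03103752,  0.75154449]), 'wrist_torque': array([-0.02922553,  0.01570576, -0.01486257]), 'grip_force': 0.0, 'width': 87.94773949892802}
```

View pics/scene0.png

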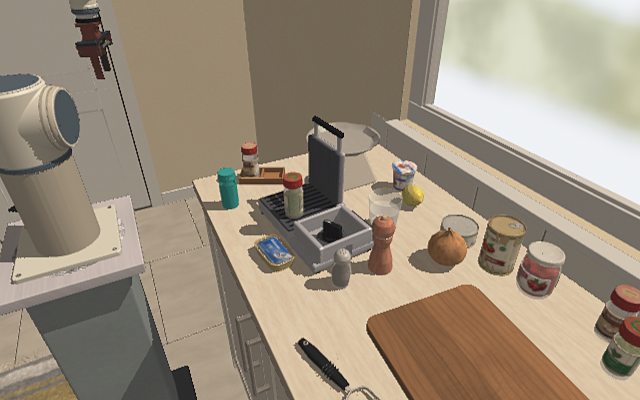

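View pics/top0.png

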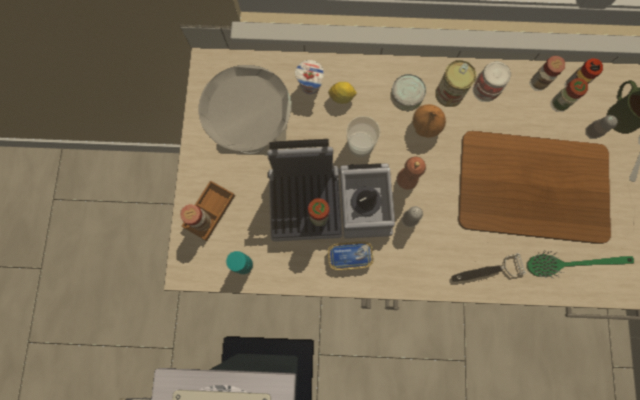

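The scene shows the grill at about (315,220) with its lid open, the jar with the red cap on the plate at (292,190), the tray at (262,172), and the dial in its well at (333,230). The top view shows three jar-like things:
- (318,210): red cap, on the lower plate. This one fits the description.
- (193,215): red cap, the fixed jar in the tray.
- (239,262): the turquoise look-alike.

I'll confirm with one enlarged crop of the top view.

```bash
python3 - <<'E'
import cv2
im=cv2.imread("pics/top0.png")[130:280,175:435]
cv2.imwrite("pics/crop.png",cv2.resize(im,None,fx=3,fy=3,interpolation=cv2.INTER_CUBIC))
E
```

```text
(no output)
```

View pics/crop.png

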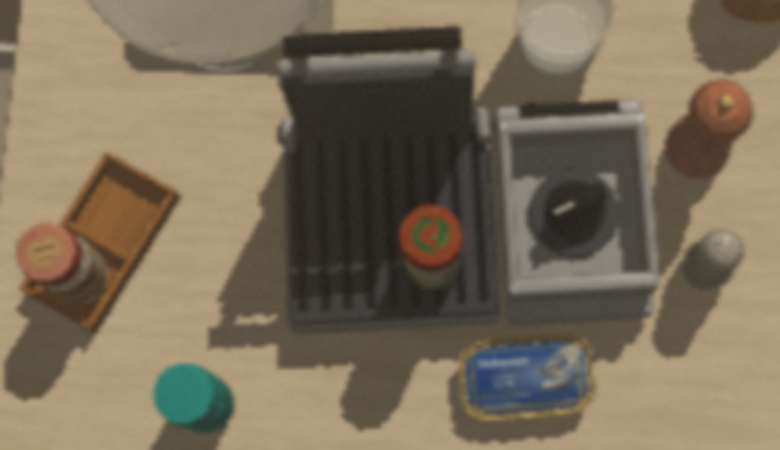

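The crop confirms it: the jar on the plate has a red cap with a green sign at (431,237). The tray's free far compartment is at (120,210), its corners at (108,155), (178,197) and (92,328). The well's lip runs from (500,112) to (655,288), and the dial's white mark is at (565,208), on the left end of the bar.

```bash
cat > h.py <<'E'
from station import env, set_gripper, viewer, workorder
import cv2, numpy as np
from scipy.spatial.transform import Rotation as R
def ray(n,u,v,z,T=None):
    p=viewer.camera_params(n); T=np.array(p["pose"]) if T is None else T
    d=T[:3,:3]@np.array([(u-p["cx"])/p["fx"],-(v-p["cy"])/p["fy"],-1])
    return T[:3,3]+d*(z-T[2,3])/d[2]
def wristT():
    s=env.read_state(); T=np.eye(4); T[:3,:3]=R.from_quat(s["orientation"]).as_matrix(); T[:3,3]=s["tool_pos"]
    return T@np.array(viewer.camera_params("wrist")["tool_from_camera"])
def down(ang,tilt=0):
    "tool z down, tool y (closing line) at angle ang in world xy"
    y=np.array([np.cos(ang),np.sin(ang),0]); z=np.array([0,0,-1.]); x=np.cross(y,z)
    return R.from_matrix(np.c_[x,y,z])
E
python3 - <<'E'
from h import *
c=lambda x,y,z: ray("top",175+(x-1)/3,130+(y-1)/3,z)
for nm,z,pts in [("lip outer",70,[(503,296),(655,288),(643,105),(499,112)]),("well inner",70,[(512,280),(645,272),(637,122),(512,128)]),
 ("tray",22,[(108,155),(178,197),(92,328)]),("cap",151,[(431,235)]),("trayjar",106,[(48,250)]),("plate fr",45,[(291,318),(497,315)]),("mark",74,[(555,213),(575,203)]),
 ("handle z~200?",230,[(285,45),(460,38)]),("turq",100,[(187,393)]),("tin",24,[(465,345),(590,340),(470,415)]),("tumbler",91,[(563,10)]),("mill",139,[(722,105)]),("salt",90,[(720,248)])]:
    print(nm,[np.round(c(x,y,z)[:2]).tolist() for x,y in pts])
im=cv2.imread("pics/top0.png").astype(int); b,g,r=im[...,0],im[...,1],im[...,2]
m=((r>1.8*g)&(r>110)); m[:195]=0;m[230:]=0;m[:,:300]=0;m[:,340:]=0
print("cap mask",m.sum(),np.argwhere(m).mean(0)[::-1])
E
```

```text
lip outer [[478.0, -255.0], [488.0, -370.0], [633.0, -359.0], [622.0, -247.0]]
well inner [[490.0, -261.0], [500.0, -362.0], [619.0, -355.0], [610.0, -257.0]]
tray [[587.0, 67.0], [555.0, 7.0], [447.0, 66.0]]
cap [[506.0, -200.0]]
trayjar [[492.0, 82.0]]
plate fr [[458.0, -93.0], [467.0, -251.0]]
mark [[543.0, -292.0], [551.0, -307.0]]
handle z~200? [[616.0, -98.0], [626.0, -216.0]]
turq [[393.0, -28.0]]
tin [[445.0, -228.0], [453.0, -325.0], [391.0, -234.0]]
tumbler [[701.0, -293.0]]
mill [[614.0, -408.0]]
salt [[517.0, -415.0]]
cap mask 155 [318.13548387 208.07096774]
```

Measured values agree with the sizes given: lip 145 x 115 (140 x 116 expected), tray 68 wide, jar 21 mm clear of the plate's edge, lid about upright. Now I'll move and take a close look at the tray and the jar on the way.

```bash
python3 - <<'E'
from h import *
ims=[]
for nm,p,a in [("tray",[530,58,300],1.08),("jar",[505,-200,310],1.64)]:
    env.reach(p,down(a).as_quat()); T=wristT(); np.save(f"T_{nm}.npy",T)
    im=viewer.camera("wrist"); cv2.imwrite(f"pics/w_{nm}.png",im); ims.append(im)
    s=env.read_state(); print(nm,s["tool_pos"].round(1),s["qpos"].round(2),s["time_s"])
cv2.imwrite("pics/both.png",np.vstack([i[50:350] for i in ims]))
E
```

```text
tray [530.   58.7 300. ] [ 0.09  0.29  1.83  0.    1.01 -0.99] 2.4917
jar [ 505.3 -199.   309.9] [-0.4   0.29  1.81  0.    1.04 -2.04] 3.5583
```

View pics/both.png

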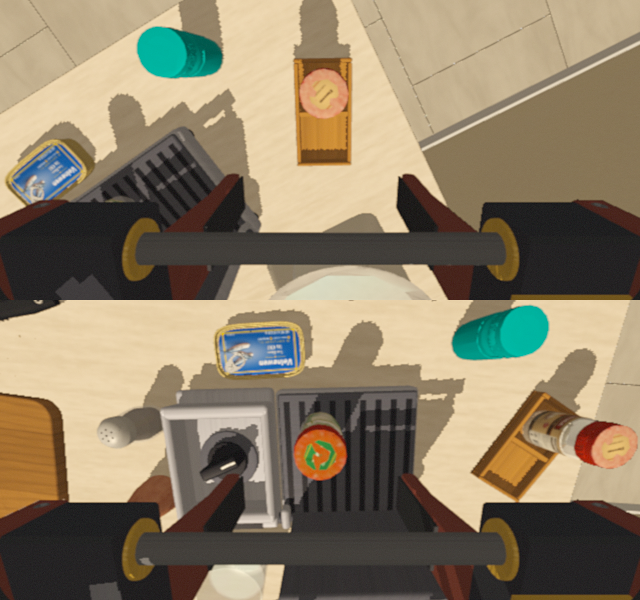

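The upper half (tray view, rows 50 less) shows the tray axis-aligned, corners (295,60), (350,59), (352,164), (299,165), with the free compartment empty and at the lower end. The lower half (jar view) shows the cap at (320,455), the well's lip from (162,407) to (270,405), and the dial bar from (203,473) to (240,460), its mark on the right end.

```bash
python3 - <<'E'
from h import *
T=np.load("T_tray.npy")
P=np.array([ray("wrist",u,v+50,22,T)[:2] for u,v in [(295,60),(350,59),(352,164),(299,165)]])
print("tray corners",P.round(1).tolist(),"sides",[np.linalg.norm(P[i]-P[(i+1)%4]).round(1) for i in range(4)],"centre",P.mean(0).round(1))
ax=(P[2]+P[3]-P[0]-P[1]);ax/=np.linalg.norm(ax);print("free from far edge",((P[2]+P[3])/2-33.75*ax).round(1),"from centre",(P.mean(0)+31.25*ax).round(1),"yaw",np.arctan2(ax[1],ax[0]).round(3))
T=np.load("T_jar.npy"); im=cv2.imread("pics/w_jar.png")
h=cv2.cvtColor(im,cv2.COLOR_BGR2HSV)
m=((h[...,0]<14)|(h[...,0]>170))&(h[...,1]>170)&(h[...,2]>130); m[:,:290]=0;m[:,350:]=0;m[:170]=0;m[:,:]=m; m[235:]=0
c,r=cv2.minEnclosingCircle(np.argwhere(m)[:,::-1].astype(np.float32)); print("cap px",c,r,m.sum())
print("cap",ray("wrist",*c,151,T).round(1),"diam",np.linalg.norm(ray("wrist",c[0]+r,c[1],151,T)-ray("wrist",c[0]-r,c[1],151,T)).round(1))
q=lambda u,v,z: ray("wrist",u,v-250,z,T)[:2].round(1).tolist()
print("lip front",q(162,407,70),q(270,405,70),"plate front",q(279,390,45),q(417,388,45),"dial far,mark",q(203,473,74),q(240,460,74))
E
```

```text
tray corners [[446.9, 70.4], [475.6, 126.4], [589.3, 72.0], [559.2, 13.0]] sides [np.float64(63.0), np.float64(126.1), np.float64(66.2), np.float64(126.1)] centre [517.7  70.5]
free from far edge [544.   57.5] from centre [545.8  56.6] yaw -0.459
cap px (319.8406982421875, 203.44247436523438) 26.57491683959961 1312
cap [ 504.  -199.5  151. ] diam 44.0
lip front [486.9, -368.9] [477.0, -254.4] plate front [462.6, -248.5] [449.8, -93.2] dial far,mark [556.9, -326.1] [539.0, -285.1]
```

```bash
python3 - <<'E'
from h import *
x,y=504.5,-199.7
env.move_l([x,y,178],down(1.64).as_quat()); set_gripper(30)
s=env.read_state(); print(s["width"],s["grip_force"],s["tool_pos"].round(1))
env.move_l([x,y,300],rate=200)
env.reach([544.5,55,270],down(1.09).as_quat())
env.move_l([544.5,55,185])
T=wristT(); np.save("T_p.npy",T); cv2.imwrite("pics/place.png",viewer.camera("wrist"))
cv2.imwrite("pics/place_t.png",viewer.camera("top"))
a=cv2.imread("pics/place.png"); b=cv2.resize(cv2.imread("pics/place_t.png")[130:260,130:338],None,fx=2.5,fy=2.5)
o=np.zeros((600,640,3),np.uint8); o[:300]=a[80:380]; o[300:600,:520]=b[:300]; cv2.imwrite("pics/pl.png",o)
s=env.read_state(); print(s["width"],s["tool_pos"].round(1),s["time_s"])
E
```

```text
44.27671932557714 30.00133706111228 [ 504.5 -199.7  178.1]
44.155825252045915 [545.3  54.8 186.1] 7.9333
```

View pics/pl.png

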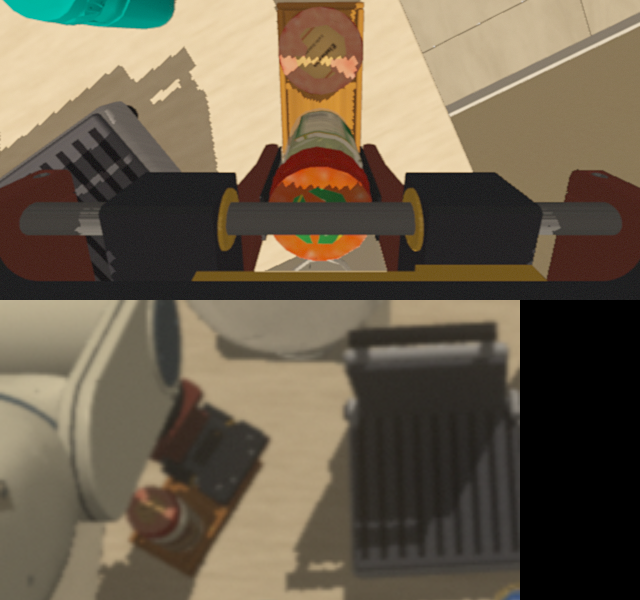

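The upper half shows the held jar at column 321, centred between the tray's sides (278 and 363), with the near jar's cap at (320,125) in full-image pixels. I'll check the distance along the tray against the near jar's cap, then lower.

```bash
python3 - <<'E'
from h import *
T=np.load("T_p.npy"); n=ray("wrist",320.5,127,106,T); ax=np.array([np.cos(.48),-np.sin(.48)])
for e in (88,172): pass
print("near cap",n.round(1),"cap diam",np.linalg.norm(ray("wrist",278,127,106,T)-ray("wrist",363,127,106,T)).round(1),"free would be",(n[:2]+62.5*ax).round(1))
# tray sides at z22, row 80+100, cols 282,360
print([ray("wrist",u,180,22,T).round(1)[:2].tolist() for u in (282,361)])
E
```

```text
near cap [487.6  84.6 106. ] cap diam 44.3 free would be [543.   55.8]
[[512.6, 35.8], [543.0, 93.6]]
```

```bash
python3 - <<'E'
from h import *
x,y=543.7,55.8
env.move_l([x,y,155],rate=100)
print("touch",env.move_l([x,y,136],rate=40,f_stop=6)); s=env.read_state(); print(s["tool_pos"].round(1),s["force"].round(1))
set_gripper(62); env.move_l([x,y,260],rate=200)
T=wristT(); im=viewer.camera("wrist"); s=env.read_state(); print(s["width"],s["time_s"])
# lid grasp approach: closing along grill x
env.reach([621,-157,380],down(0.07).as_quat() if env.ik([621,-157,380],down(0.07).as_quat()) is not None else down(0.07+np.pi).as_quat())
T=wristT(); np.save("T_lid.npy",T); b=viewer.camera("wrist"); cv2.imwrite("pics/lid.png",b)
cv2.imwrite("pics/two.png",np.vstack([im[60:360],b[40:340]])); s=env.read_state(); print(s["tool_pos"].round(1),s["qpos"].round(2),s["time_s"])
E
```

```text
touch True
[543.8  55.8 137.6] [-0.7 -0.8  0.4]
61.90941113933812 10.1417
[ 620.5 -155.8  378.4] [-0.26  0.37  1.52  0.    1.25 -0.34] 11.1917
```

View pics/two.png

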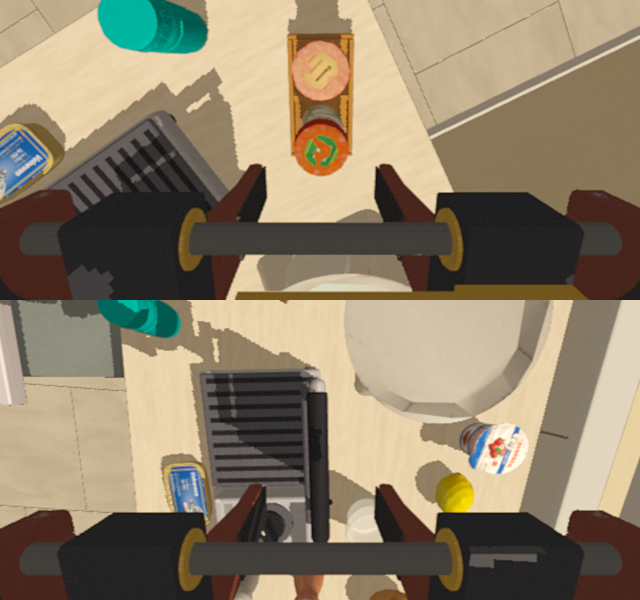

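The jar stands upright in the free compartment, cap at (321,150). The lower half shows the lid's black handle running from (317,392) to (320,540), between the open fingers.

```bash
python3 - <<'E'
from h import *
T=np.load("T_lid.npy")
a,b=ray("wrist",317,132,240,T),ray("wrist",319.5,281,240,T); c=(a+b)/2
print(a.round(1),b.round(1),c.round(1),"len",np.linalg.norm(a-b).round(1),"yaw",np.arctan2(-(a-b)[0],(a-b)[1]).round(3))
E
```

```text
[613.1 -96.8 240. ] [ 623.2 -214.7  240. ] [ 618.1 -155.8  240. ] len 118.3 yaw 0.085
```

```bash
python3 - <<'E'
from h import *
q=down(0.08).as_quat(); H=np.array([611.6,-155.9,55.]); d=np.array([np.cos(.08),np.sin(.08),0])
def tcp(al): return H-180*np.cos(al)*d+[0,0,180*np.sin(al)+61]
env.move_l([618.3,-155.8,360],q); print(env.move_l([618.3,-155.8,296],rate=120,f_stop=10))
set_gripper(5); s=env.read_state(); print(s["width"],s["tool_pos"].round(1),s["force"].round(1))
for al in np.linspace(1.609,0.563,14)[1:]:
    env.move_l(tcp(al),q,rate=70)
s=env.read_state(); print(s["width"],s["tool_pos"].round(1),tcp(.563).round(1),s["force"].round(1),s["time_s"])
cv2.imwrite("pics/lid_s0.png",viewer.camera("scene"))
E
```

```text
False
15.22526838553897 [ 618.4 -155.8  296. ] [1.  0.2 1. ]
15.756931101168828 [ 459.  -168.4  211.2] [ 459.9 -168.1  212.1] [-0.3 -7.2 -3. ] 17.6083
```

```bash
python3 - <<'E'
from h import *
q=down(0.08).as_quat()
set_gripper(34); s=env.read_state(); env.move_l(s["tool_pos"]+[0,0,90],q,rate=150); set_gripper(0)
env.reach([553,-345,300],q)
T=wristT(); np.save("T_d.npy",T); im=viewer.camera("wrist"); cv2.imwrite("pics/dial.png",im)
sc=viewer.camera("scene"); cv2.imwrite("pics/scene1.png",sc)
o=np.vstack([im[40:340],cv2.resize(sc[110:290,210:430],(640,300))[:300]]) 
cv2.imwrite("pics/d2.png",o); s=env.read_state(); print(s["tool_pos"].round(1),s["time_s"],s["width"],s["qpos"].round(2))
E
```

```text
[ 552.5 -343.4  300.1] 20.5083 0.3690250473643028 [-0.57  0.46  1.57  0.    1.11 -0.66]
```

View pics/d2.png

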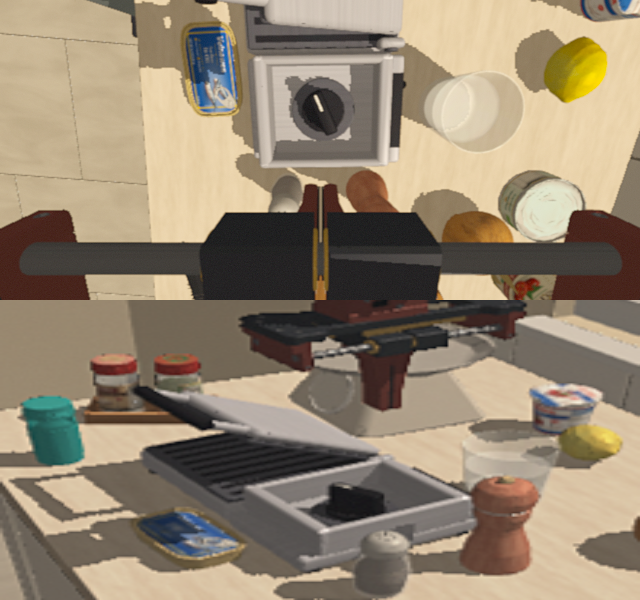

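The upper half shows the dial bar from its white-marked end at (310,88) to (332,132), and the well's outer corners at (252,58), (393,55), (398,160) and (258,166). The lower half shows the lid standing partly folded with nothing touching it, its handle from (140,392) to (208,425), and all the other things in place.

```bash
python3 - <<'E'
from h import *
T=np.load("T_d.npy"); r=lambda u,v,z: ray("wrist",u,v+40,z,T)[:2]
P=np.array([r(*p,70) for p in [(252,58),(393,55),(398,160),(258,166)]]); print("well",P.round(1).tolist(),P.mean(0).round(1))
a,b=r(310,88,74),r(332,132,74); print("bar",a.round(1),b.round(1),((a+b)/2).round(1),np.linalg.norm(a-b).round(1),"dial deg",(180-np.degrees(np.arctan2(*(a-b)[::-1])-.08)).round(1))
# lid handle ends with scene ray x vertical planes at grill y = -1, 119
ex=np.array([np.cos(.08),np.sin(.08),0]);ey=np.array([-ex[1],ex[0],0]);H=np.array([611.6,-155.9,55])
p=viewer.camera_params("scene");M=np.array(p["pose"])
for (cx,cy),k in [((207,424),-60),((140,392),60)]:
    u,v=210+cx*220/640,110+(cy-300)*.6
    d=M[:3,:3]@[(u-p["cx"])/p["fx"],-(v-p["cy"])/p["fy"],-1]; o=M[:3,3]-H
    t=(k-o@ey)/(d@ey); w=o+t*d; print("handle rel hinge x,z",(w@ex).round(1),w[2].round(1),"lid",np.degrees(np.arctan2(w[2],-(w@ex))-.039).round(1),"r",np.hypot(w@ex,w[2]).round(1))
E
```

```text
well [[477.8, -260.8], [615.4, -247.2], [635.5, -352.3], [486.7, -370.8]] [ 553.8 -307.8]
bar [ 536.7 -284.9] [ 562.4 -327.1] [ 549.5 -306. ] 49.4 dial deg 63.3
handle rel hinge x,z -150.3 100.9 lid 31.6 r 181.0
handle rel hinge x,z -153.1 93.9 lid 29.3 r 179.6
```

```bash
cat > push.py <<'E'
from h import *
C=np.array([553.,-307.]); G=R.from_euler("z",.08).as_matrix()[:2,:2]; q=down(0.08).as_quat()
def c(phi,gap,z=131):
    u=np.array([np.cos(phi),np.sin(phi)]); n=np.array([u[1],-u[0]])
    return [*(C+G@(16*u+(7+13.5*abs(n[0])+10*abs(n[1])+gap)*n)),z]
E
python3 - <<'E'
from push import *
ph=np.radians(np.linspace(117,180,8))
env.move_l(c(ph[0],8,240),q,rate=200); print("hit",env.move_l(c(ph[0],8),q,rate=100,f_stop=8)); print(env.read_state()["tool_pos"].round(1))
for a in ph:
    h=env.move_l(c(a,0),q,rate=50,f_stop=12)
    print(round(np.degrees(a)),h,env.read_state()["force"].round(1),end=" ")
    if h: break
print("\npush",env.move_l(c(np.pi,-8),q,rate=25,f_stop=8)); s=env.read_state(); print(s["force"].round(1),s["tool_pos"].round(1),c(np.pi,0))
env.move_l(c(np.pi,6),q,rate=80); env.move_l(c(np.pi,6,300),q,rate=200)
env.move_l([553,-345,300],q,rate=150)
T=wristT(); np.save("T_e.npy",T); im=viewer.camera("wrist"); cv2.imwrite("pics/dial2.png",im); sc=viewer.camera("scene")
cv2.imwrite("pics/d3.png",np.vstack([im[40:340],cv2.resize(sc[110:290,210:430],(640,300))])); print(env.read_state()["time_s"])
E
```

```text
hit False
[ 572.  -277.1  131.7]
117 False [-0.6  0.9 -0.3] 126 False [0.6 0.7 0.3] 135 False [ 0.5 -0.2  0.7] 144 False [1.2 0.6 0.9] 153 False [ 0.4 -0.5 -0.2] 162 False [ 0.5 -0.3  0.7] 171 False [-0.4  0.  -0. ] 180 False [-0.4  0.7  0.2] 
push True
[0.9 0.5 1.7] [ 535.1 -292.9  130.6] [np.float64(535.6926229016822), np.float64(-291.3330060963622), 131]
26.5833
```

View pics/d3.png

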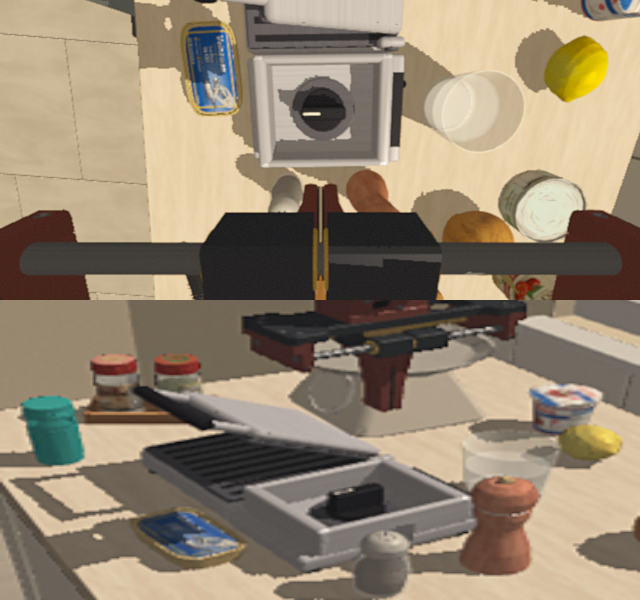

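The white mark now points to the grill's front, from (303,114) to (321,113). The bar lies along the grill's x, and the lid and the other things haven't moved. One measurement of the mark's angle will show whether it's on the stop.

```bash
python3 - <<'E'
from h import *
T=np.load("T_e.npy"); g=cv2.imread("pics/dial2.png",0)[145:163,298:326]
pts=np.argwhere(g>150)[:,::-1]+[298,145]; vx,vy,x0,y0=cv2.fitLine(pts.astype(np.float32),cv2.DIST_L2,0,.01,.01).ravel()
a,b=[ray("wrist",x0+k*vx,y0+k*vy,74,T)[:2] for k in(-8,8)]
d=(a-b) if a[0]<b[0] else b-a
print(len(pts),"dial deg",((180-np.degrees(np.arctan2(d[1],d[0])-.08)+180)%360-180).round(1))
E
```

```text
52 dial deg -2.6
```

```bash
python3 -c "
from h import *
print(workorder.sign_off())"
```

```text
the job is handed in; nothing more can be done
None
```

The job is handed in, about 27 s on the robot's clock: the jar stands upright in the tray's free compartment, the lid stays at about 30° (29–32° measured), the dial is at its off stop, and nothing else looked disturbed in the last pictures.

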